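# Seat two blanks in the drilling jig and close the clamp bar

### The arm

A 6-joint arm with a two-finger parallel gripper is mounted at the origin on a cart in front of the work surface, level with it; the furniture and walls round the work are solid. World frame = base frame: x ahead of the robot, y to its left, z up, the work surface at z = 0. Lengths are in m, angles in rad, forces in N, time in s.
With the tool pointing down it reaches from about 0.375 to 0.9 m from the base axis. Payload 3.1 kg.
Tool frame: the origin (TCP) lies at the very end of the fingers, on their centre line; the grasp point (between the pads) lies 19 mm behind it; z points along the fingers, y is the line along which they close (so a half turn about z gives the same grasp; the last joint's range is limited). The gripper opens to 87 mm and grips with 3 to 60 N. Pads are 19 mm wide; open, the fingers measure 117 mm over their backs; the gripper's body (75 mm by 190 mm) begins 51 mm behind the grasp point.
Start: joints at [-1.425, 0.527, 1.433, -0, 1.181, -0.178], TCP at [0.199, -0.592, 0.223] pointing down, gripper open.
Joint ranges: [-3.08, 3.08], [-0.75, 2.2], [0.22, 2.44], [-1.43, 4.57], [0, 2.65], [-2.85, 2.85]. Speed limits (rad/s): [2.79, 2.79, 3.14, 3.14, 3.14, 3.14].

### API

Orientations are given as a 3x3 rotation matrix whose columns are the frame's x, y, z axes.
In Python, from station import status, viewer, ticket, spotter gives the robot as it stands.
- The arm moves only by the tool step_arm, never from a script. Its argument "rows" is one flat list of numbers, 7 for each row, row after row: the shift along the tool's x, y, z in mm, then the turn, a rotation vector about the tool's x, y, z in units of 5 degrees (1.0 is 5 degrees), then the closure, from 0 (fully open) to 1 (shut). In form: [dx, dy, dz, wx, wy, wz, gripper, dx, dy, dz, wx, wy, wz, gripper, ...]. A call has 1 to 5 rows; each row shifts and turns the commanded pose from where the row before left it, along the tool's axes as they then stand; what a row does not reach is not made up. A row lasts 1/12 s, in which the tool goes at most 41.7 mm and 7.16 degrees, less where a joint would pass 70% of its speed; a pose out of reach is approached as far as the arm can. A call with a gripper value outside its range is refused whole. The fingers move at their own pace and stop on an object; "newtons" is the grip in N (left out, the last holds). Time passes only in rows, so rows that do not move let the fingers close. It gives the time, the measured TCP pose, the force, the opening and the grip force at its end, in the units of the state.
- status.observe(): the state, without advancing time (a new reading comes with each control period).
- viewer.capture(name): name is "scene" or "side" or "wrist"; returns the picture (480x640x3 uint8, blue, green, red); there is no depth.
- viewer.calibration(name): a dict with "K" (3x3 intrinsics, pixels), "extrinsics" (4x4, takes a point from world to camera coordinates); the wrist camera has in their place "T_tool_cam" (4x4, takes a point from camera to tool coordinates, whose origin is the TCP and whose axes are the flange's). Camera axes: x right, y up, looking along -z (the intrinsics and any distortion apply to the point x, -y, -z); pixel columns grow to the right and rows downward; lengths in m; the calibration is good to about 2 mm. The wrist camera is an equidistant fisheye: a pixel r from the principal point sees the ray r / f radians off the axis. A picture is of the moment at which its call begins: read the wrist's pose just before it. calibration takes no time and is no camera call.
- ticket.finish_job(): hands the job in; it is judged then, once.
Trained networks look in the newest picture that a camera, given by its name, has taken for a name from the list of things; names that differ only in an ending like _2 or _b are one class to them, and where a whole thing is asked for, a point or a joint stands for the part that bears it (a point fixed in the world has none). Each returns a list of dicts, best first, with "score" (0 to 1); they miss things now and then, are a little off and sometimes report something else, mostly with a low value. They report only what shows in the picture. A call takes as long as a camera call.
- spotter.find_in(camera, name): "rect" ([left, top, width, height] in pixels, round what is visible of it).
- spotter.masks_of(camera, name): "pixels" (480x640 bool, what is visible of it) and "rect" ([left, top, width, height] in pixels, round what is visible of it).
- spotter.mark_of(camera, name): "point" ([column, row] in pixels: a listed point, or the origin of a listed thing).
The state is a dict: "t": time; "q": joint angles; "joint_velocities": joint speeds; "effort": joint torques, N m; "ee_pos": TCP position; "tcp_rot": TCP orientation; "wrist_force": force on the tool from outside, world axes, zero at the start; "moment": the same for the moment, N m; "grip_width": finger opening in m; "finger_force": force on a finger pad.
Only numpy, scipy, OpenCV 4.12 (cv2) and the standard library are available. Lean on these libraries where they do the work, as an engineer would, in place of code of your own. Each camera call takes 0.05 s, during which the arm holds its last target. There are 200 camera calls.

### The job

Get the drilling jig ready for the drill: with the clamp bar still open, feel with the closed fingers that both pine blanks sit fully down on the floors of their nests, pressing down any that stands proud past its spring plungers until it stops hard. Only then swing the yellow clamp bar over and push it fully shut across both blanks, and let go.

Things in the scene. Friction and masses are not known exactly. Their poses are not given: they have to be found in the camera images.
- drill_jig: Drilling jig fixed to the worktop: plywood base 150 (x) x 230 (y) x 18 mm, two open nests with metal walls. Origin at the centre of the base's underside, z up. Wall tops 46 mm, nest floors 18 mm up. Nest centres at x = 0, y = -5 mm and y = +65 mm; each 82 (x) x 43.5 (y) mm, so blanks have 1 mm play. The clamp bar's bracket stands at y = -90 mm.
- blank_1_top (a point): Centre of the top face of a pine block 80 x 42 x 36 mm (length along the point's y and the jig's x; z up) in one of the jig's nests (which one varies). Fully down it is 54 mm above the worktop; it starts 5 to 11 mm proud of that. Side spring plungers hold it: 6 to 12 N straight down on its centre moves it past them, then it stops hard on the nest floor.
- blank_2_top (a point): Centre of the top face of a pine block 80 x 42 x 36 mm (length along the point's y and the jig's x; z up) in one of the jig's nests (which one varies). Fully down it is 54 mm above the worktop; it starts 0 to 4 mm proud of that. Side spring plungers hold it: if it is not down, 1 to 5 N straight down on its centre moves it past them, then it stops hard on the nest floor.
- clamp_bar (a joint): Angle of the clamp bar, rad: 0 = shut against its stop, level over both blanks towards the jig's +y; grows as it swings up and over to the jig's -y; 1.57 upright, 2.2 its open stop. Starts at 1.9 to 2.15. The hinge is stiff (0.35 N m): the bar stays where left and must be pushed all the way, with 1 to 4 N at its grip.
- clamp_bar_hinge (a point): Hinge axis of the clamp bar (along the jig's x), at x = 0, y = -90, z = 72 mm in the jig's frame, on the bar's centre line. The yellow bar is 24 mm wide (jig's x), 10 mm thick, 211 mm long from here to the grip; two black rubber pads under it come within 0.5 mm of the tops of seated blanks when shut.
- clamp_bar_grip (a point): Middle of the round red grip on the bar's free end, a cylinder of 24 mm diameter and 36 mm length along the bar, 229 mm from the hinge axis. Site's y points along the bar away from the hinge, z out of the bar's back (up when shut). Shut, it is at x = 0, y = 139, z = 72 mm in the jig's frame.

How it is judged:
On the way, in this order (a step that is already met when the one before it is completed fails the run):
1. both blanks are fully down in their nests while the clamp bar is still open (more than 1 rad) (z of each of blank_1_top, blank_2_top in the frame of drill_jig below 0.0565 m and angle between the z axis of each of blank_1_top, blank_2_top and the z axis of drill_jig, either way round below 0.04 rad and value of joint clamp_bar above 1 rad), for 0.2 s.
2. the clamp bar is fully shut over both blanks (z of each of blank_1_top, blank_2_top in the frame of drill_jig below 0.0565 m and angle between the z axis of each of blank_1_top, blank_2_top and the z axis of drill_jig, either way round below 0.04 rad and value of joint clamp_bar below 0.04 rad), for 0.2 s.
At the end, for the whole second after the job is handed in: Both blanks sit on the floors of their nests (top faces no more than 2.5 mm above their fully-down height, level within 0.04 rad) and the clamp bar is shut over them (within 0.04 rad of its stop) (all of step 2); the robot touches nothing.
It fails at once if the clamp bar is brought down (below 0.25 rad) on a blank that still stands more than 4 mm proud (value of joint clamp_bar below 0.25 rad and not (z of each of blank_1_top, blank_2_top in the frame of drill_jig below 0.058 m)).
It also fails if it takes over 56 s, if anything falls off the work surface, if the arm or the gripper's body presses on something with over 40 N, if the wrist force passes 120 N, or if a joint passes its speed limit or range.

## Working session

There is one attempt and no reset: what is moved stays moved. The work goes in short steps, Python scripts to look and compute and a tool call to move; the robot and the scene stay as the last step left them, time stands still between calls to the robot, and variables do not carry over. Pictures are saved under pics/ and viewed, at most 10 in all, crops included, and the job is handed in when it is done.

Besides the shell and the picture viewer there is one more tool, called after "Call:" by a JSON object that holds its "op" and its "data". step_arm: Moves the arm, as the interface text tells. Its arguments: {"type":"object","properties":{"rows":{"type":"array"},"newtons":{"type":"number"}},"required":["rows"]}

```bash
mkdir -p pics; ls; cat > h.py <<'E'
import numpy as np, cv2
from station import status, viewer, ticket, spotter
def cap(c,n):
    im=viewer.capture(c); cv2.imwrite(f'pics/{n}.png',im); return im
def ray(c,px):
    k=viewer.calibration(c); K=np.array(k['K']); T=np.linalg.inv(np.array(k['extrinsics']))
    d=np.linalg.inv(K)@[px[0],px[1],1]; d=np.array([d[0],-d[1],-d[2]])
    return T[:3,3], T[:3,:3]@(d/np.linalg.norm(d))
def proj(c,P):
    k=viewer.calibration(c); K=np.array(k['K']); p=(np.array(k['extrinsics'])@np.append(P,1))[:3]
    q=K@np.array([p[0],-p[1],-p[2]]); return q[:2]/q[2]
def atz(c,px,z):
    o,d=ray(c,px); return o+d*(z-o[2])/d[2]
def tri(ps):
    A=0;b=0;R=[ray(c,p) for c,p in ps]
    for o,d in R:
        M=np.eye(3)-np.outer(d,d); A=A+M; b=b+M@o
    x=np.linalg.solve(A,b); return x,[np.linalg.norm(np.cross(x-o,d)) for o,d in R]
E
python3 - <<'E'
from h import *
np.set_printoptions(precision=3,suppress=True)
s=status.observe(); print(s)
a=cap('scene','scene0'); b=cap('side','side0')
for c in ('scene','side'):
    k=viewer.calibration(c); print(c,k.keys(), np.linalg.inv(np.array(k['extrinsics'])))
    for n in ('drill_jig','blank_1_top','blank_2_top','clamp_bar_hinge','clamp_bar_grip'):
        print(n,[(np.round(r['point'],1),round(r['score'],2)) for r in spotter.mark_of(c,n)[:3]])
E
```

```text
pics
{'t': 0.0, 'q': array([-1.426,  0.528,  1.434,  0.   ,  1.181, -0.178]), 'joint_velocities': array([-0.   , -0.002, -0.   ,  0.   ,  0.   ,  0.   ]), 'effort': array([  0.   , -44.004, -17.659,   0.063,   0.058,  -0.   ]), 'ee_pos': array([ 0.199, -0.592,  0.222]), 'tcp_rot': array([[ 0.948,  0.318, -0.   ],
       [ 0.318, -0.948,  0.002],
       [ 0.   , -0.002, -1.   ]]), 'wrist_force': array([-0.946,  0.786, -1.124]), 'moment': array([-0.017,  0.019,  0.04 ]), 'finger_force': 0.0, 'grip_width': 0.08739310606521773}
scene dict_keys(['K', 'extrinsics']) [[-0.844  0.187 -0.502  0.107]
 [-0.535 -0.343  0.772  0.891]
 [-0.028  0.92   0.39   0.397]
 [ 0.     0.     0.     1.   ]]
drill_jig [(array([353.4, 273.3]), 0.75)]
blank_1_top [(array([350. , 273.5]), 0.71), (array([356.7, 238.8]), 0.68)]
blank_2_top [(array([332.4, 258.1]), 0.75)]
clamp_bar_hinge [(array([383.4, 212.5]), 0.73)]
clamp_bar_grip [(array([408.2,  79.1]), 0.78)]
side dict_keys(['K', 'extrinsics']) [[-0.975  0.102 -0.197  0.369]
 [-0.22  -0.536  0.815  0.936]
 [-0.023  0.838  0.546  0.542]
 [ 0.     0.     0.     1.   ]]
drill_jig [(array([348.3, 269.9]), 0.59), (array([356.9, 216.9]), 0.41)]
blank_1_top [(array([349.8, 241.7]), 0.64)]
blank_2_top [(array([339.5, 265.9]), 0.62)]
clamp_bar_hinge [(array([356.7, 215.9]), 0.83)]
clamp_bar_grip [(array([365.7, 102.9]), 0.63)]
```

View pics/scene0.png

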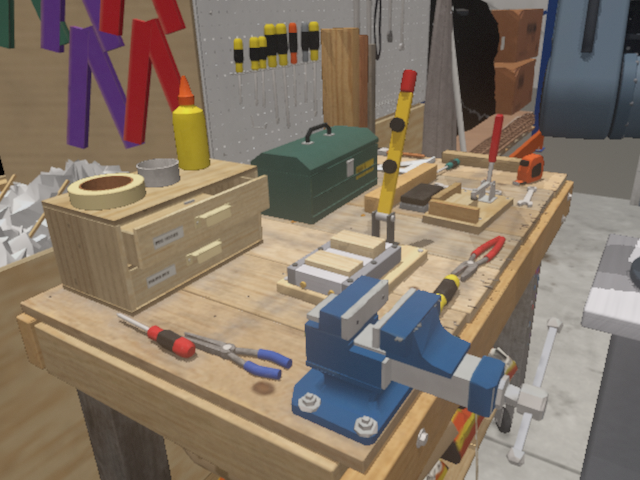

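View pics/side0.png

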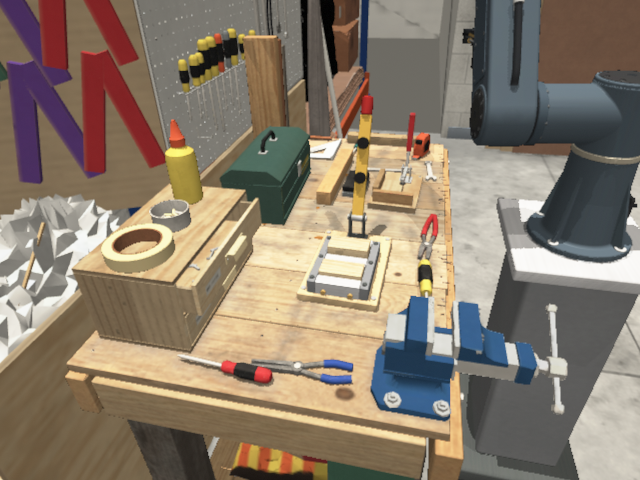

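```bash
python3 - <<'E'
from h import *
np.set_printoptions(precision=4,suppress=True)
S={'b2':((332.4,258.1),(339.5,265.9)),'b1':((356.7,238.8),(349.8,241.7)),'hinge':((383.4,212.5),(356.7,215.9)),'grip':((408.2,79.1),(365.7,102.9)),'jig':((353.4,273.3),(348.3,269.9))}
for n,(a,b) in S.items(): print(n,*tri([('scene',a),('side',b)]))
for c,i in (('scene',0),('side',1)):
  print(c,'b2',atz(c,S['b2'][i],.054),'b1',atz(c,S['b1'][i],.06),'hinge',atz(c,S['hinge'][i],.072))
E
```

```text
b2 [0.487  0.2893 0.053 ] [np.float64(0.0009489518327473054), np.float64(0.0009489518327474146)]
b1 [0.4792 0.2253 0.064 ] [np.float64(0.0013883945923097891), np.float64(0.001388394592309804)]
hinge [0.4773 0.1393 0.0772] [np.float64(0.001966285213017896), np.float64(0.0019662852130180094)]
grip [0.4784 0.0497 0.2878] [np.float64(0.00048200737288223465), np.float64(0.00048200737288214666)]
jig [0.4781 0.2407 0.008 ] [np.float64(0.00038010127536716097), np.float64(0.0003801012753672623)]
scene b2 [0.4863 0.2893 0.054 ] b1 [0.4829 0.2203 0.06  ] hinge [0.4844 0.1224 0.072 ]
side b2 [0.4869 0.2921 0.054 ] b1 [0.4799 0.2171 0.06  ] hinge [0.4789 0.1341 0.072 ]
```

Both pictures show the jig mid-bench, with the bar leaning back to about (408,79) in the scene view. The far blank, near (357,239), stands higher, and the near one at (332,258) looks almost down. The triangulated points fit the sizes given: hinge to the near nest measures 155 mm. Next I raise and turn the tool, then cross over to the jig.

Call:
{"op": "step_arm", "data": {"rows": [0,0,-17,0,0,-1.37,1,0,0,-17,0,0,-1.37,1,0,0,-17,0,0,-1.37,1,0,0,-17,0,0,-1.37,1,0,0,-17,0,0,-1.37,1], "newtons": 20}}

```text
t: 1.02
ee_pos: [0.1989, -0.5923, 0.3084]
tcp_rot: [[0.6, 0.8, -0.0], [0.8, -0.6, 0.0], [0.0, -0.0, -1.0]]
wrist_force: [-0.2, -0.6, -0.3]
grip_width: 0.0613
finger_force: 0.0
```

Call:
{"op": "step_arm", "data": {"rows": [0,0,-17,0,0,-1.37,1,0,0,-17,0,0,-1.37,1,0,0,-17,0,0,-1.37,1,0,0,-17,0,0,-1.37,1,0,0,-17,0,0,-1.37,1]}}

```text
t: 1.43
ee_pos: [0.1988, -0.5923, 0.3934]
tcp_rot: [[0.046, 0.999, 0.0], [0.999, -0.046, 0.0], [0.0, 0.0, -1.0]]
wrist_force: [-0.4, -0.4, 0.2]
grip_width: 0.0283
finger_force: 0.0
```

```bash
python3 - <<'E'
from h import *
np.set_printoptions(precision=3,suppress=True)
s=status.observe(); print(s['t'],s['q'],s['ee_pos'],s['tcp_rot'],s['wrist_force'],s['grip_width']); print(viewer.calibration('wrist'))
E
```

```text
1.4333 [-1.426  0.392  1.191  0.     1.559 -1.38 ] [ 0.199 -0.592  0.393] [[ 0.046  0.999  0.   ]
 [ 0.999 -0.046  0.   ]
 [ 0.     0.    -1.   ]] [-0.366 -0.381  0.245] 0.028308572449773823
{'K': array([[371.648,   0.   , 313.553],
       [  0.   , 371.648, 243.912],
       [  0.   ,   0.   ,   1.   ]]), 'T_tool_cam': array([[ 0.   ,  0.959,  0.284,  0.078],
       [ 1.   , -0.   , -0.   ,  0.001],
       [-0.   ,  0.284, -0.959, -0.163],
       [ 0.   ,  0.   ,  0.   ,  1.   ]])}
```

Call:
{"op": "step_arm", "data": {"rows": [28,26,0,0,0,0,1,28,26,0,0,0,0,1,28,26,0,0,0,0,1,28,26,0,0,0,0,1,28,26,0,0,0,0,1]}}

```text
t: 1.85
ee_pos: [0.3368, -0.4579, 0.3927]
tcp_rot: [[0.052, 0.999, 0.0], [0.999, -0.052, -0.0], [-0.0, 0.0, -1.0]]
wrist_force: [1.1, -0.3, -0.4]
grip_width: 0.0018
finger_force: 0.0
```

Call:
{"op": "step_arm", "data": {"rows": [28,26,0,0,0,0,1,28,26,0,0,0,0,1,28,26,0,0,0,0,1,28,26,0,0,0,0,1,28,26,0,0,0,0,1]}}

```text
t: 2.27
ee_pos: [0.474, -0.3246, 0.3928]
tcp_rot: [[0.052, 0.999, 0.0], [0.999, -0.052, -0.0], [-0.0, 0.0, -1.0]]
wrist_force: [0.8, -0.3, -0.3]
grip_width: 0.0006
finger_force: 0.0
```

Call:
{"op": "step_arm", "data": {"rows": [28,26,0,0,0,0,1,39,-3,0,0,0,0,1,39,-3,0,0,0,0,1,39,-3,0,0,0,0,1,39,-3,0,0,0,0,1]}}

```text
t: 2.68
ee_pos: [0.4961, -0.1413, 0.3925]
tcp_rot: [[0.052, 0.999, -0.0], [0.999, -0.052, 0.0], [0.0, -0.0, -1.0]]
wrist_force: [0.6, 0.1, 0.4]
grip_width: 0.0002
finger_force: 0.0
```

Call:
{"op": "step_arm", "data": {"rows": [39,-3,0,0,0,0,1,39,-3,0,0,0,0,1,39,-3,0,0,0,0,1,39,-3,0,0,0,0,1,39,-3,0,0,0,0,1]}}

```text
t: 3.1
ee_pos: [0.4909, 0.0542, 0.3929]
tcp_rot: [[0.052, 0.999, 0.001], [0.999, -0.052, -0.0], [-0.0, 0.001, -1.0]]
wrist_force: [0.5, 0.8, -0.7]
grip_width: 0.0
finger_force: 0.0
```

Call:
{"op": "step_arm", "data": {"rows": [39,-3,0,0,0,0,1,39,-3,0,0,0,0,1,39,-3,0,0,0,0,1,39,-3,0,0,0,0,1,39,-3,0,0,0,0,1]}}

```text
t: 3.52
ee_pos: [0.4859, 0.2498, 0.3928]
tcp_rot: [[0.051, 0.999, 0.001], [0.999, -0.051, 0.0], [0.0, 0.001, -1.0]]
wrist_force: [-0.1, 0.1, -0.3]
grip_width: 0.0004
finger_force: 0.0
```

Call:
{"op": "step_arm", "data": {"rows": [0,0,0,0,0,0,1,0,0,0,0,0,0,1]}}

```text
t: 3.68
ee_pos: [0.4858, 0.2497, 0.3923]
tcp_rot: [[0.047, 0.999, -0.0], [0.999, -0.047, -0.0], [-0.0, -0.0, -1.0]]
wrist_force: [-0.8, 0.4, 0.2]
grip_width: 0.0003
finger_force: 0.0
```

```bash
cat >> h.py <<'E'
def wray(s,px):
    k=viewer.calibration('wrist'); K=np.array(k['K']); T=np.array(k['T_tool_cam']); R=np.array(s['tcp_rot'])
    u=np.array([(px[0]-K[0,2])/K[0,0],(px[1]-K[1,2])/K[1,1]]); a=np.linalg.norm(u); u=u/max(a,1e-9)*np.sin(a)
    d=np.array([u[0],-u[1],-np.cos(a)])
    return np.array(s['ee_pos'])+R@T[:3,3], R@T[:3,:3]@d
def watz(s,px,z):
    o,d=wray(s,px); return o+d*(z-o[2])/d[2]
E
python3 - <<'E'
from h import *
np.set_printoptions(precision=4,suppress=True)
s=status.observe(); cap('wrist','w0'); print(s['t'],s['ee_pos'],s['wrist_force'],s['tcp_rot'])
for n,z in (('drill_jig',0),('blank_1_top',.058),('clamp_bar_hinge',.072),('clamp_bar_grip',.286)):
    for r in spotter.mark_of('wrist',n)[:3]: print(n,np.round(r['point'],1),round(r['score'],2),watz(s,r['point'],z))
E
```

```text
3.6833 [0.4858 0.2497 0.3923] [-0.7549  0.3755  0.2207] [[ 0.0471  0.9989 -0.0002]
 [ 0.9989 -0.0471 -0.0004]
 [-0.0004 -0.0002 -1.    ]]
drill_jig [315.1 206.2] 0.91 [0.4879 0.2223 0.    ]
blank_1_top [311.8 213. ] 0.65 [0.4832 0.224  0.058 ]
clamp_bar_hinge [312.8 279.1] 0.96 [0.4802 0.1328 0.072 ]
```

View pics/w0.png

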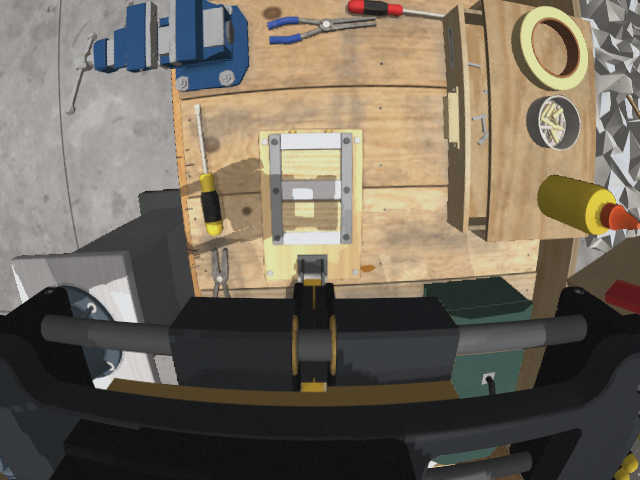

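The wrist picture shows the jig square to the tool, with its base spanning about (262–362, 130–280). The two nests sit around (312,165) and (312,215), and the hinge is at (313,279). It agrees with the triangulation to within a few mm. I descend over the inner blank, blank 1.

Call:
{"op": "step_arm", "data": {"rows": [-14,-1,35,0,0,0,1,-13,-1,38,0,0,0,1,0,0,38,0,0,0,1,0,0,38,0,0,0,1,0,0,38,0,0,0,1]}}

```text
t: 4.35
ee_pos: [0.4836, 0.2193, 0.2047]
tcp_rot: [[0.054, 0.999, 0.002], [0.999, -0.054, 0.0], [0.0, 0.002, -1.0]]
wrist_force: [1.1, -0.3, 0.2]
grip_width: 0.0006
finger_force: 0.0
```

Call:
{"op": "step_arm", "data": {"rows": [0,0,38,0,0,0,1,0,0,38,0,0,0,1,0,0,38,0,0,0,1,0,0,10,0,0,0,1,0,0,0,0,0,0,1]}}

```text
t: 4.77
ee_pos: [0.4813, 0.2194, 0.0791]
tcp_rot: [[0.053, 0.999, -0.007], [0.999, -0.053, -0.002], [-0.002, -0.007, -1.0]]
wrist_force: [-0.5, -0.5, 0.7]
grip_width: 0.0002
finger_force: 0.0
```

Call:
{"op": "step_arm", "data": {"rows": [0,0,4,0,0,0,1,0,0,4,0,0,0,1,0,0,3,0,0,0,1,0,0,0,0,0,0,1]}}

```text
t: 5.1
ee_pos: [0.484, 0.2212, 0.0717]
tcp_rot: [[0.051, 0.999, 0.003], [0.999, -0.051, 0.001], [0.001, 0.003, -1.0]]
wrist_force: [-0.1, 0.4, -0.0]
grip_width: 0.0005
finger_force: 0.0
```

Call:
{"op": "step_arm", "data": {"rows": [0,0,3,0,0,0,1,0,0,0,0,0,0,1,0,0,2,0,0,0,1,0,0,0,0,0,0,1]}}

```text
t: 5.43
ee_pos: [0.483, 0.221, 0.0656]
tcp_rot: [[0.051, 0.999, 0.0], [0.999, -0.051, 0.0], [0.0, 0.0, -1.0]]
wrist_force: [-0.1, 0.5, -0.1]
grip_width: 0.0004
finger_force: 0.0
```

Call:
{"op": "step_arm", "data": {"rows": [0,0,2,0,0,0,1,0,0,0,0,0,0,1,0,0,0,0,0,0,1]}}

```text
t: 5.68
ee_pos: [0.4831, 0.221, 0.0635]
tcp_rot: [[0.051, 0.999, -0.0], [0.999, -0.051, 0.0], [0.0, -0.0, -1.0]]
wrist_force: [0.7, 0.1, -0.5]
grip_width: 0.0006
finger_force: 0.1
```

Call:
{"op": "step_arm", "data": {"rows": [0,0,2,0,0,0,1,0,0,0,0,0,0,1,0,0,0,0,0,0,1]}}

```text
t: 5.93
ee_pos: [0.4839, 0.2211, 0.0618]
tcp_rot: [[0.051, 0.999, 0.002], [0.999, -0.051, 0.0], [0.0, 0.002, -1.0]]
wrist_force: [0.9, 0.1, 1.3]
grip_width: 0.0005
finger_force: 0.8
```

Call:
{"op": "step_arm", "data": {"rows": [0,0,2,0,0,0,1,0,0,0,0,0,0,1,0,0,0,0,0,0,1]}}

```text
t: 6.18
ee_pos: [0.4826, 0.2209, 0.0593]
tcp_rot: [[0.051, 0.999, -0.001], [0.999, -0.051, -0.0], [-0.0, -0.001, -1.0]]
wrist_force: [0.4, -0.3, 1.3]
grip_width: 0.0006
finger_force: 0.2
```

Call:
{"op": "step_arm", "data": {"rows": [0,0,1,0,0,0,1,0,0,0,0,0,0,1,0,0,0,0,0,0,1]}}

```text
t: 6.43
ee_pos: [0.4828, 0.2209, 0.0583]
tcp_rot: [[0.051, 0.999, -0.001], [0.999, -0.051, -0.0], [-0.0, -0.001, -1.0]]
wrist_force: [0.1, -1.1, -0.5]
grip_width: 0.0005
finger_force: 0.3
```

Call:
{"op": "step_arm", "data": {"rows": [0,0,1,0,0,0,1,0,0,0,0,0,0,1,0,0,0,0,0,0,1]}}

```text
t: 6.68
ee_pos: [0.4829, 0.2209, 0.0573]
tcp_rot: [[0.051, 0.999, -0.001], [0.999, -0.051, -0.0], [-0.0, -0.001, -1.0]]
wrist_force: [-0.7, 0.5, 1.3]
grip_width: 0.0006
finger_force: 0.3
```

Call:
{"op": "step_arm", "data": {"rows": [0,0,1,0,0,0,1,0,0,0,0,0,0,1,0,0,0,0,0,0,1]}}

```text
t: 6.93
ee_pos: [0.4829, 0.221, 0.0564]
tcp_rot: [[0.052, 0.999, -0.0], [0.999, -0.052, -0.0], [-0.0, -0.0, -1.0]]
wrist_force: [-0.2, -0.6, 0.8]
grip_width: 0.0003
finger_force: 0.3
```

Call:
{"op": "step_arm", "data": {"rows": [0,0,1,0,0,0,1,0,0,0,0,0,0,1,0,0,0,0,0,0,1]}}

```text
t: 7.18
ee_pos: [0.4832, 0.221, 0.0554]
tcp_rot: [[0.051, 0.999, 0.0], [0.999, -0.051, 0.0], [0.0, 0.0, -1.0]]
wrist_force: [0.3, 0.4, -0.6]
grip_width: 0.0004
finger_force: 0.1
```

Call:
{"op": "step_arm", "data": {"rows": [0,0,1,0,0,0,1,0,0,0,0,0,0,1,0,0,0,0,0,0,1]}}

```text
t: 7.43
ee_pos: [0.483, 0.221, 0.0544]
tcp_rot: [[0.051, 0.999, -0.0], [0.999, -0.051, 0.0], [0.0, -0.0, -1.0]]
wrist_force: [-0.6, -0.2, 0.6]
grip_width: 0.0004
finger_force: 0.7
```

Call:
{"op": "step_arm", "data": {"rows": [0,0,1,0,0,0,1,0,0,0,0,0,0,1,0,0,0,0,0,0,1]}}

```text
t: 7.68
ee_pos: [0.483, 0.221, 0.0544]
tcp_rot: [[0.051, 0.999, 0.0], [0.999, -0.051, 0.0], [0.0, 0.0, -1.0]]
wrist_force: [-2.0, 0.9, 9.0]
grip_width: 0.0004
finger_force: 4.4
```

Call:
{"op": "step_arm", "data": {"rows": [0,0,1,0,0,0,1,0,0,0,0,0,0,1,0,0,0,0,0,0,1]}}

```text
t: 7.93
ee_pos: [0.483, 0.221, 0.0544]
tcp_rot: [[0.051, 0.999, 0.001], [0.999, -0.051, 0.0], [0.0, 0.001, -1.0]]
wrist_force: [-2.9, -1.1, 16.5]
grip_width: 0.0004
finger_force: 8.1
```

Call:
{"op": "step_arm", "data": {"rows": [0,0,1,0,0,0,1,0,0,0,0,0,0,1,0,0,0,0,0,0,1]}}

```text
t: 8.18
ee_pos: [0.483, 0.221, 0.0543]
tcp_rot: [[0.051, 0.999, 0.001], [0.999, -0.051, 0.0], [0.0, 0.001, -1.0]]
wrist_force: [-5.5, -0.8, 23.3]
grip_width: 0.0007
finger_force: 11.7
```

The inner blank stops hard at 54.4 mm under 23 N, so it is already seated. It must be blank 2, and the proud one is in the outer nest, so I feel that next.

Call:
{"op": "step_arm", "data": {"rows": [0,0,-30,0,0,0,1,35,0,0,0,0,0,1,35,0,0,0,0,0,1,0,0,8,0,0,0,1,0,0,0,0,0,0,1]}}

```text
t: 8.6
ee_pos: [0.4864, 0.2922, 0.0727]
tcp_rot: [[0.048, 0.999, -0.0], [0.999, -0.048, -0.0], [-0.0, 0.0, -1.0]]
wrist_force: [0.3, 0.2, -0.1]
grip_width: 0.0002
finger_force: 0.0
```

Call:
{"op": "step_arm", "data": {"rows": [0,0,4,0,0,0,1,0,0,2,0,0,0,1,0,0,0,0,0,0,1]}}

```text
t: 8.85
ee_pos: [0.486, 0.2897, 0.0667]
tcp_rot: [[0.053, 0.999, -0.002], [0.999, -0.053, -0.001], [-0.001, -0.002, -1.0]]
wrist_force: [-0.2, 0.1, 0.3]
grip_width: 0.0001
finger_force: 0.0
```

Call:
{"op": "step_arm", "data": {"rows": [0,0,2,0,0,0,1,0,0,0,0,0,0,1,0,0,0,0,0,0,1]}}

```text
t: 9.1
ee_pos: [0.4868, 0.2904, 0.0655]
tcp_rot: [[0.052, 0.999, -0.0], [0.999, -0.052, -0.0], [-0.0, -0.0, -1.0]]
wrist_force: [0.0, 0.3, 0.3]
grip_width: 0.0004
finger_force: 0.0
```

Call:
{"op": "step_arm", "data": {"rows": [0,0,2,0,0,0,1,0,0,0,0,0,0,1,0,0,0,0,0,0,1]}}

```text
t: 9.35
ee_pos: [0.4866, 0.2908, 0.0635]
tcp_rot: [[0.052, 0.999, -0.0], [0.999, -0.052, -0.0], [-0.0, -0.0, -1.0]]
wrist_force: [0.2, -0.4, 1.0]
grip_width: 0.0005
finger_force: 0.0
```

Call:
{"op": "step_arm", "data": {"rows": [0,0,2,0,0,0,1,0,0,0,0,0,0,1,0,0,0,0,0,0,1]}}

```text
t: 9.6
ee_pos: [0.4866, 0.2909, 0.0615]
tcp_rot: [[0.051, 0.999, -0.0], [0.999, -0.051, -0.0], [-0.0, -0.0, -1.0]]
wrist_force: [0.3, 0.2, 0.6]
grip_width: 0.0004
finger_force: 0.0
```

Call:
{"op": "step_arm", "data": {"rows": [0,0,1,0,0,0,1,0,0,0,0,0,0,1,0,0,0,0,0,0,1]}}

```text
t: 9.85
ee_pos: [0.4866, 0.2909, 0.0605]
tcp_rot: [[0.051, 0.999, -0.0], [0.999, -0.051, -0.0], [-0.0, -0.0, -1.0]]
wrist_force: [-0.2, 0.2, -0.2]
grip_width: 0.0005
finger_force: 0.0
```

Call:
{"op": "step_arm", "data": {"rows": [0,0,1,0,0,0,1,0,0,0,0,0,0,1,0,0,0,0,0,0,1]}}

```text
t: 10.1
ee_pos: [0.4867, 0.2909, 0.0595]
tcp_rot: [[0.051, 0.999, -0.0], [0.999, -0.051, -0.0], [-0.0, -0.0, -1.0]]
wrist_force: [-0.5, 0.2, -1.2]
grip_width: 0.0001
finger_force: 0.0
```

Call:
{"op": "step_arm", "data": {"rows": [0,0,1,0,0,0,1,0,0,0,0,0,0,1,0,0,0,0,0,0,1]}}

```text
t: 10.35
ee_pos: [0.4867, 0.2909, 0.0585]
tcp_rot: [[0.051, 0.999, -0.0], [0.999, -0.051, -0.0], [-0.0, -0.0, -1.0]]
wrist_force: [-0.5, 0.2, -0.5]
grip_width: 0.0009
finger_force: 0.0
```

Call:
{"op": "step_arm", "data": {"rows": [0,0,1,0,0,0,1,0,0,0,0,0,0,1,0,0,0,0,0,0,1]}}

```text
t: 10.6
ee_pos: [0.4867, 0.2909, 0.0575]
tcp_rot: [[0.051, 0.999, -0.0], [0.999, -0.051, -0.0], [-0.0, -0.0, -1.0]]
wrist_force: [0.5, -0.2, 0.2]
grip_width: -0.0002
finger_force: 0.0
```

Call:
{"op": "step_arm", "data": {"rows": [0,0,1,0,0,0,1,0,0,0,0,0,0,1,0,0,0,0,0,0,1]}}

```text
t: 10.85
ee_pos: [0.4866, 0.2909, 0.0565]
tcp_rot: [[0.051, 0.999, -0.0], [0.999, -0.051, -0.0], [-0.0, -0.0, -1.0]]
wrist_force: [-0.2, -0.4, 0.3]
grip_width: 0.0002
finger_force: 0.0
```

Call:
{"op": "step_arm", "data": {"rows": [0,0,1,0,0,0,1,0,0,0,0,0,0,1,0,0,0,0,0,0,1]}}

```text
t: 11.1
ee_pos: [0.4866, 0.2909, 0.0555]
tcp_rot: [[0.051, 0.999, -0.0], [0.999, -0.051, -0.0], [-0.0, -0.0, -1.0]]
wrist_force: [0.1, 0.5, 0.6]
grip_width: 0.0003
finger_force: 0.0
```

Call:
{"op": "step_arm", "data": {"rows": [0,0,1,0,0,0,1,0,0,0,0,0,0,1,0,0,0,0,0,0,1]}}

```text
t: 11.35
ee_pos: [0.4867, 0.2909, 0.0545]
tcp_rot: [[0.051, 0.999, -0.0], [0.999, -0.051, -0.0], [-0.0, -0.0, -1.0]]
wrist_force: [0.2, -0.6, 0.0]
grip_width: 0.0003
finger_force: 0.0
```

Call:
{"op": "step_arm", "data": {"rows": [0,0,1,0,0,0,1,0,0,0,0,0,0,1,0,0,0,0,0,0,1]}}

```text
t: 11.6
ee_pos: [0.4867, 0.2909, 0.0544]
tcp_rot: [[0.051, 0.999, 0.0], [0.999, -0.051, 0.0], [0.0, 0.0, -1.0]]
wrist_force: [-1.2, -0.1, 6.2]
grip_width: 0.0004
finger_force: 3.0
```

Call:
{"op": "step_arm", "data": {"rows": [0,0,1,0,0,0,1,0,0,0,0,0,0,1,0,0,0,0,0,0,1]}}

```text
t: 11.85
ee_pos: [0.4867, 0.2909, 0.0544]
tcp_rot: [[0.051, 0.999, 0.001], [0.999, -0.051, 0.0], [0.0, 0.001, -1.0]]
wrist_force: [-2.3, -1.4, 13.1]
grip_width: 0.0002
finger_force: 6.2
```

Both blanks stop hard at 54.4 mm. The inner one had actually been in light contact from about 63 mm down. I lift clear and check with the cameras.

Call:
{"op": "step_arm", "data": {"rows": [0,0,-40,0,0,0,1,0,0,-40,0,0,0,1,0,0,-40,0,0,0,1,0,0,-40,0,0,0,1,0,0,-40,0,0,0,1]}}

```text
t: 12.27
ee_pos: [0.4861, 0.2907, 0.2544]
tcp_rot: [[0.051, 0.999, -0.0], [0.999, -0.051, -0.0], [-0.0, -0.0, -1.0]]
wrist_force: [0.4, 0.1, -1.0]
grip_width: 0.0005
finger_force: 0.0
```

Call:
{"op": "step_arm", "data": {"rows": [0,0,-40,0,0,0,1,0,0,-40,0,0,0,1,0,0,-40,0,0,0,1,0,0,-15,0,0,0,1,0,0,0,0,0,0,1]}}

```text
t: 12.68
ee_pos: [0.4887, 0.2917, 0.3932]
tcp_rot: [[0.051, 0.999, 0.011], [0.999, -0.051, 0.004], [0.004, 0.011, -1.0]]
wrist_force: [-0.1, -0.5, 0.0]
grip_width: 0.0006
finger_force: 0.0
```

```bash
python3 - <<'E'
from h import *
np.set_printoptions(precision=4,suppress=True)
s=status.observe(); print(s['t'],s['ee_pos'])
a=cap('scene','scene1'); b=cap('side','side1'); o=cv2.imread('pics/scene0.png')
f=lambda i:cv2.resize(i[215:305,270:430],None,fx=4,fy=4,interpolation=cv2.INTER_CUBIC)[:300]
cv2.imwrite('pics/cmp.png',np.vstack([f(o),f(a)])[:600])
ps=[[ (np.round(r['point'],1),round(r['score'],2)) for r in spotter.mark_of(c,'clamp_bar_grip')[:1]] for c in('scene','side')]
print(ps)
if all(ps): print(tri([('scene',ps[0][0][0]),('side',ps[1][0][0])]))
E
```

```text
12.6833 [0.4887 0.2917 0.3932]
[[(array([405.3,  80.4]), 0.86)], [(array([363.9, 105. ]), 0.63)]]
(array([0.4808, 0.0567, 0.2859]), [np.float64(0.0009922239532769628), np.float64(0.0009922239532769797)])
```

View pics/cmp.png

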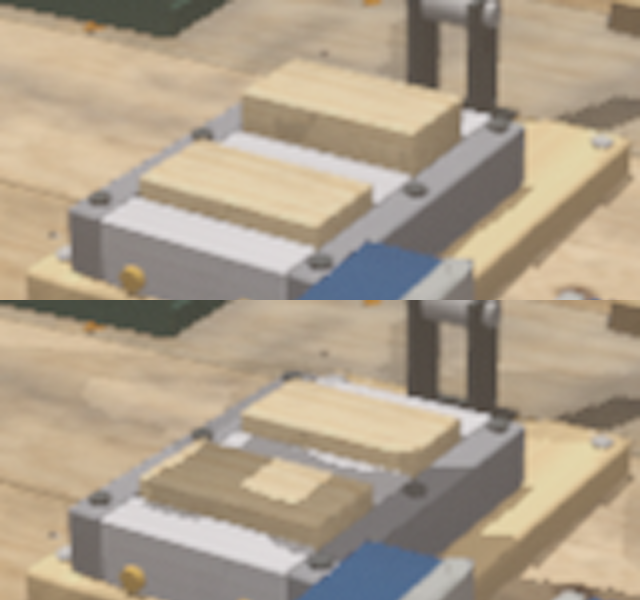

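The top view (before) shows the inner blank well proud, and the bottom view (after) shows it flush with the outer one. Both are now seated and the bar is still open. Next I go behind the bar.

Call:
{"op": "step_arm", "data": {"rows": [-40,0,0,0,0,0,1,-40,0,0,0,0,0,1,-40,0,0,0,0,0,1,-40,0,0,0,0,0,1,-40,0,0,0,0,0,1]}}

```text
t: 13.3
ee_pos: [0.4749, 0.0896, 0.3853]
tcp_rot: [[0.051, 0.999, -0.005], [0.999, -0.051, 0.0], [-0.0, -0.005, -1.0]]
wrist_force: [1.1, 0.2, 0.2]
grip_width: 0.0003
finger_force: 0.0
```

Call:
{"op": "step_arm", "data": {"rows": [-40,0,0,0,0,0,1,-40,0,0,0,0,0,1,-20,0,0,0,0,0,1,0,0,0,0,0,0,1,0,0,0,0,0,0,1]}}

```text
t: 13.72
ee_pos: [0.4705, -0.0093, 0.3858]
tcp_rot: [[0.054, 0.999, -0.004], [0.999, -0.054, 0.002], [0.002, -0.004, -1.0]]
wrist_force: [0.8, 0.1, 0.8]
grip_width: 0.0004
finger_force: 0.0
```

Call:
{"op": "step_arm", "data": {"rows": [0,0,35,0,0,0,1,0,0,35,0,0,0,1,0,0,35,0,0,0,1,0,0,5,0,0,0,1,0,0,0,0,0,0,1]}}

```text
t: 14.13
ee_pos: [0.4692, -0.0069, 0.2752]
tcp_rot: [[0.05, 0.999, -0.007], [0.999, -0.05, 0.002], [0.002, -0.007, -1.0]]
wrist_force: [-0.4, 0.3, 1.0]
grip_width: 0.0005
finger_force: 0.0
```

Call:
{"op": "step_arm", "data": {"rows": [20,3,-2,0,0,0,1,20,2,-3,0,0,0,1,20,0,-3,0,0,0,1,20,0,-3,0,0,0,1,20,0,-3,0,0,0,1]}}

```text
t: 14.55
ee_pos: [0.483, 0.0919, 0.2945]
tcp_rot: [[0.05, 0.999, 0.005], [0.999, -0.05, -0.001], [-0.001, 0.005, -1.0]]
wrist_force: [-0.1, -1.8, 1.5]
grip_width: 0.0005
finger_force: 0.9
```

Call:
{"op": "step_arm", "data": {"rows": [20,0,-3,0,0,0,1,15,0,0,0,0,0,1,15,0,0,0,0,0,1,15,0,1,0,0,0,1,15,0,2,0,0,0,1]}}

```text
t: 14.97
ee_pos: [0.4865, 0.1722, 0.2942]
tcp_rot: [[0.05, 0.999, 0.004], [0.999, -0.05, -0.0], [-0.0, 0.004, -1.0]]
wrist_force: [0.4, -0.9, -0.6]
grip_width: 0.0003
finger_force: 0.6
```

Call:
{"op": "step_arm", "data": {"rows": [18,0,6,0,0,0,1,18,0,7,0,0,0,1,18,0,9,0,0,0,1,16,0,10,0,0,0,1,0,0,0,0,0,0,1]}}

```text
t: 15.38
ee_pos: [0.4893, 0.2441, 0.2604]
tcp_rot: [[0.048, 0.999, 0.001], [0.999, -0.048, 0.002], [0.002, 0.001, -1.0]]
wrist_force: [-0.5, 0.1, -0.1]
grip_width: 0.0004
finger_force: 0.0
```

Call:
{"op": "step_arm", "data": {"rows": [16,0,11,0,0,0,1,16,0,12,0,0,0,1,0,0,0,0,0,0,1]}}

```text
t: 15.63
ee_pos: [0.4906, 0.2747, 0.2367]
tcp_rot: [[0.049, 0.999, -0.0], [0.999, -0.049, 0.001], [0.001, -0.0, -1.0]]
wrist_force: [-0.8, -0.2, -0.2]
grip_width: 0.0008
finger_force: 0.0
```

```bash
python3 - <<'E'
from h import *
a=cap('scene','scene2'); b=cap('side','side2')
f=lambda i,u,v:cv2.resize(i[v:v+220,u:u+220],(400,400),interpolation=cv2.INTER_CUBIC)
cv2.imwrite('pics/mid.png',np.hstack([f(a,250,90),f(b,250,90)]))
E
```

```text
(no output)
```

View pics/mid.png

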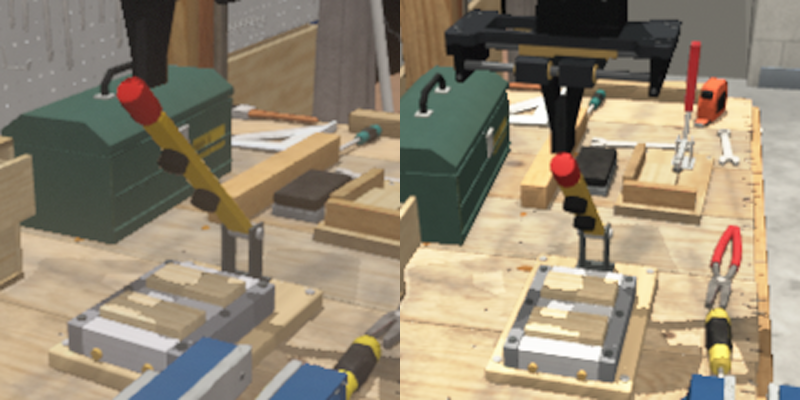

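The bar is about 50° up, with the fingertips on the back of its grip (red grip at about (140,100) left and (565,170) right). I continue round the arc.

Call:
{"op": "step_arm", "data": {"rows": [13,0,13,0,0,0,1,13,0,14,0,0,0,1,13,0,15,0,0,0,1,9,0,17,0,0,0,1,9,0,17,0,0,0,1]}}

```text
t: 16.15
ee_pos: [0.4947, 0.3305, 0.1605]
tcp_rot: [[0.052, 0.999, 0.002], [0.999, -0.052, 0.001], [0.001, 0.002, -1.0]]
wrist_force: [0.3, -0.1, -0.3]
grip_width: 0.0005
finger_force: 0.2
```

Call:
{"op": "step_arm", "data": {"rows": [7,0,18,0,0,0,1,5,0,18,0,0,0,1,4,0,15,0,0,0,1,2,0,10,0,0,0,1,0,0,0,0,0,0,1]}}

```text
t: 16.57
ee_pos: [0.4936, 0.3474, 0.0975]
tcp_rot: [[0.051, 0.999, -0.003], [0.999, -0.051, -0.001], [-0.002, -0.003, -1.0]]
wrist_force: [-0.1, 0.0, -0.1]
grip_width: 0.0003
finger_force: 0.0
```

Call:
{"op": "step_arm", "data": {"rows": [5,0,4,0,0,0,1,3,0,4,0,0,0,1,0,0,4,0,0,0,1,0,0,0,0,0,0,1,0,0,0,0,0,0,1]}}

```text
t: 16.98
ee_pos: [0.4951, 0.3555, 0.0878]
tcp_rot: [[0.051, 0.999, 0.0], [0.999, -0.051, 0.0], [0.0, 0.0, -1.0]]
wrist_force: [-0.1, 0.0, 0.6]
grip_width: 0.0003
finger_force: 0.0
```

Call:
{"op": "step_arm", "data": {"rows": [0,0,2,0,0,0,1,0,0,0,0,0,0,1,0,0,0,0,0,0,1]}}

```text
t: 17.23
ee_pos: [0.4951, 0.3554, 0.0857]
tcp_rot: [[0.052, 0.999, 0.0], [0.999, -0.052, 0.0], [0.0, 0.0, -1.0]]
wrist_force: [0.0, 0.5, -0.4]
grip_width: 0.0006
finger_force: 0.0
```

Call:
{"op": "step_arm", "data": {"rows": [0,0,2,0,0,0,1,0,0,0,0,0,0,1,0,0,0,0,0,0,1]}}

```text
t: 17.48
ee_pos: [0.4953, 0.3556, 0.0839]
tcp_rot: [[0.051, 0.999, 0.001], [0.999, -0.051, 0.0], [0.0, 0.001, -1.0]]
wrist_force: [0.4, 0.1, 2.5]
grip_width: 0.0005
finger_force: 1.3
```

Call:
{"op": "step_arm", "data": {"rows": [0,0,2,0,0,0,1,0,0,0,0,0,0,1,0,0,0,0,0,0,1]}}

```text
t: 17.73
ee_pos: [0.4954, 0.3557, 0.0835]
tcp_rot: [[0.051, 0.999, 0.001], [0.999, -0.051, 0.0], [0.001, 0.001, -1.0]]
wrist_force: [-1.7, -1.5, 12.2]
grip_width: 0.0003
finger_force: 5.7
```

Call:
{"op": "step_arm", "data": {"rows": [0,0,1,0,0,0,1,0,0,0,0,0,0,1,0,0,0,0,0,0,1]}}

```text
t: 17.98
ee_pos: [0.4954, 0.3557, 0.0833]
tcp_rot: [[0.051, 0.999, 0.002], [0.999, -0.051, 0.001], [0.001, 0.002, -1.0]]
wrist_force: [-2.4, -1.9, 16.6]
grip_width: 0.0004
finger_force: 7.7
```

The bar stops hard at 83 mm, where 84 mm is expected when shut. I lift off and check.

Call:
{"op": "step_arm", "data": {"rows": [0,0,-20,0,0,0,1,0,0,-40,0,0,0,1,0,0,-40,0,0,0,1,0,0,-40,0,0,0,1,0,0,0,0,0,0,1]}}

```text
t: 18.4
ee_pos: [0.4997, 0.358, 0.2291]
tcp_rot: [[0.051, 0.999, 0.015], [0.999, -0.051, 0.007], [0.008, 0.015, -1.0]]
wrist_force: [2.0, 0.2, 1.1]
grip_width: 0.0005
finger_force: 0.0
```

```bash
python3 - <<'E'
from h import *
s=status.observe(); print(s['t'],s['ee_pos'],s['wrist_force'])
a=cap('scene','scene3'); b=cap('side','side3')
f=lambda i,u,v:cv2.resize(i[v:v+200,u:u+200],(400,400),interpolation=cv2.INTER_CUBIC)
cv2.imwrite('pics/end.png',np.hstack([f(a,260,130),f(b,260,130)]))
ps=[[r['point'] for r in spotter.mark_of(c,'clamp_bar_grip')[:1]] for c in('scene','side')]
if all(ps): print(tri([('scene',ps[0][0]),('side',ps[1][0])]))
E
```

```text
18.4 [0.49966473 0.35798114 0.22910423] [1.98295809 0.23268746 1.13290231]
(array([0.48938342, 0.35762375, 0.0666713 ]), [np.float64(0.00011919396516374132), np.float64(0.00011919396516391023)])
```

View pics/end.png

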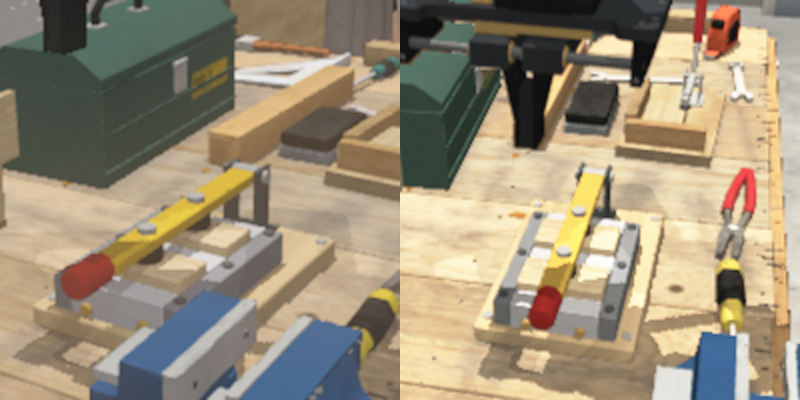

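The bar lies level over both blanks, with the red grip at about (90,277) left and (545,308) right. The robot is clear above it.

```bash
python3 -c "
from h import *
print(ticket.finish_job())"
```

```text
the job is handed in; nothing more can be done
None
```

The job is handed in: with the bar still open I pressed both blanks to hard stops at 54.4 mm, then pushed the clamp bar fully shut across them and backed the robot clear, with the clock at about 18.5 s; the judge's verdict was not returned.

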